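Push the hot-pan brick tiles into line against the gas ring

TASK

The three loose brick tiles that make the hot-pan rest in front of the gas ring have slid out of line: take the wooden hand float by its handle and, with its long straight edge, push them back into one straight row, every tile hard up against the front edge of the drip tray. Press the whole row home firmly, so that the tray takes at least 8 newtons but never more than 28, and keep the fingers off the tiles. Then draw the float back and leave it lying flat on the counter, clear of the tiles, with the bowl, salt jar and lighter beside them undisturbed.

Things in the scene. Friction and masses are not known exactly. Their poses are not given: they have to be found in the camera images.
- stove: Gas ring on a fixed steel frame, 380 mm wide (y), 330 deep (x), up to 84 high, turned up to 0.15 rad. Origin: on the counter, 165 mm in front of the ring's centre. x: away from the robot; y: left. Its drip tray (352 wide, rim 31 high) is slid in under it and held fast: its straight front edge runs along y, anywhere from 0 to 50 mm nearer the robot than the origin (not reported: see or feel it).
- tile_left: Loose terracotta brick tile, 100 mm deep (x), 65 wide (y), 20 thick, about 0.26 kg; left one as seen from the robot (stove y about +84 mm). Origin: centre of the underside. At the start its far end is 15 to 110 mm short of the tray and it is up to 0.12 rad askew. Weights and friction vary: sliding all three along takes 3 to 12 N; the tray itself does not give.
- tile_middle: The same tile, middle one of the row (stove y about 0).
- tile_right: The same tile, right one of the row (stove y about -84 mm).
- float_grip (a point): Centre of the handle bar of a wooden hand float, 40 mm above its underside. The bar is 130 mm long (y), 20 thick (x), 24 high (28 to 52 above the underside), on two posts 52 mm either side of this point; taken from above, fingers before and behind it. The float's long straight edges lie 35 mm either side of this point in x, alike.
- float: The same float: flat wooden sole 200 mm long (y), 70 wide (x), 14 thick, bar handle above its middle, 0.24 kg, loose, lying flat on the counter left or right of the robot's middle. Origin: centre of the underside.
- salt_jar: Glass salt jar with steel lid, 62 mm across, 73 mm high, standing beyond the left end of the row. Origin: centre of the underside. Leave it alone.
- lighter: Long gas lighter lying beyond the right end of the row, 220 mm long (x), 24 mm wide, 23 mm high. Origin: on the underside, 103 mm from the grip's end. Leave it alone.
- bowl_large: White enamel bowl, 160 mm across, 68 mm high, standing on the side where the float is not. Origin: centre of the underside. Leave it alone.
Not all that is in view belongs to the job. Leave any green, pink or purple look-alike of the tile_right alone.

How it is judged:
On the way:
1. The float presses the row: the three tiles are square and in line to 2 mm, at least two of them bear on the tray's front edge, and it takes at least 8 N in all (x of each of tile_left, tile_middle, tile_right in the frame of stove above -0.103 m and y of tile_left in the frame of stove between -0.15 and 0.15 m and angle between the x axis of each of tile_left, tile_middle, tile_right and the x axis of stove, either way round below 0.03 rad and height (world z) of each of tile_left, tile_middle, tile_right below 0.004 m and angle between each of tile_left, tile_middle, tile_right's own z axis and vertical below 0.04 rad and y of tile_middle in the frame of stove between -0.15 and 0.15 m and y of tile_right in the frame of stove between -0.15 and 0.15 m and x of tile_left in the frame of tile_middle between -0.002 and 0.002 m and x of tile_right in the frame of tile_middle between -0.002 and 0.002 m and contact force between stove and anything else above 8 N and (contact force between float and tile_left above 3 N or contact force between float and tile_middle above 3 N or contact force between float and tile_right above 3 N) and ((contact force between stove and tile_left above 0.2 N and contact force between stove and tile_middle above 0.2 N) or (contact force between stove and tile_middle above 0.2 N and contact force between stove and tile_right above 0.2 N) or (contact force between stove and tile_left above 0.2 N and contact force between stove and tile_right above 0.2 N))), for 0.2 s.
At the end, for the whole second after the job is handed in: The three tiles lie flat in one row: ends in line to 2 mm, each within 0.03 rad of square to the tray, between its ends, centres at most 103 mm before the stove's origin; the float lies flat on the counter at rest, touching no tile, its centre at least 95 mm from each tile's (x of each of tile_left, tile_middle, tile_right in the frame of stove above -0.103 m and y of tile_left in the frame of stove between -0.15 and 0.15 m and angle between the x axis of each of tile_left, tile_middle, tile_right and the x axis of stove, either way round below 0.03 rad and height (world z) of each of tile_left, tile_middle, tile_right, float below 0.004 m and angle between each of tile_left, tile_middle, tile_right's own z axis and vertical below 0.04 rad and y of tile_middle in the frame of stove between -0.15 and 0.15 m and y of tile_right in the frame of stove between -0.15 and 0.15 m and x of tile_left in the frame of tile_middle between -0.002 and 0.002 m and x of tile_right in the frame of tile_middle between -0.002 and 0.002 m and angle between float's own z axis and vertical below 0.05 rad and linear speed of float below 0.01 m/s and contact force between float and tile_left below 0.05 N and contact force between float and tile_middle below 0.05 N and contact force between float and tile_right below 0.05 N and horizontal distance between float and tile_left above 0.095 m and horizontal distance between float and tile_middle above 0.095 m and horizontal distance between float and tile_right above 0.095 m).
It fails at once if The tray is shoved with more than 28 N (contact force between stove and anything else above 28 N).
It fails at once if The fingers touch a tile (contact force between any of the fingers, the arm and tile_left above 0.5 N or contact force between any of the fingers, the arm and tile_middle above 0.5 N or contact force between any of the fingers, the arm and tile_right above 0.5 N).
It fails at once if A bystander is shifted by more than 20 mm (distance of any of bowl_large, salt_jar, lighter from where it was at the start of the episode above 0.02 m).
It also fails if it takes over 69 s, if anything falls off the work surface, if the arm or the gripper's body presses on something with over 40 N, if the wrist force passes 120 N, or if a joint passes its speed limit or range.

ROBOT

A 7-joint arm with a two-finger parallel gripper is mounted at the origin on the work surface. World frame = base frame: x ahead of the robot, y to its left, z up, the work surface at z = 0. Lengths are in m, angles in rad, forces in N, time in s.
With the tool pointing down it reaches from about 0.425 to 0.875 m from the base axis. Payload 4.7 kg.
Tool frame: the origin (TCP) lies between the finger pads; the fingertips stand 14 mm ahead of it and the grasp point (between the pads) lies 5 mm behind it; z points along the fingers, y is the line along which they close (so a half turn about z gives the same grasp; the last joint's range is limited). The gripper opens to 87 mm and grips with 3 to 60 N. Pads are 19 mm wide; open, the fingers measure 117 mm over their backs; the gripper's body (75 mm by 190 mm) begins 51 mm behind the grasp point.
Start: joints at [-1.245, 0.321, -0.07, 1.45, 0.023, 1.371, -0.057], TCP at [0.199, 0.619, 0.237] pointing down, gripper open.
Joint ranges: [-2.86, 2.86], [-0.3, 2.09], [-1.38, 1.24], [0.06, 2.45], [-1.56, 4.7], [0.09, 2.05], [-2.69, 2.69]. Speed limits (rad/s): [2.57, 2.57, 3.14, 3.14, 3.14, 3.14, 3.14].

INTERFACE

Orientations are given as a rotation vector (axis times angle).
In Python, from bench import get_state, get_image, camera_params, close_job gives the robot as it stands. The module is installed in compiled form; this text tells all that it offers.
- The arm moves only by the tool arm_command, never from a script. Its argument "motion" is a list of rows, each a list of 5 numbers: the finger opening in mm, from 0 to 87, then the shift along the tool's x, y, z in mm, then the turn about the tool's z in degrees. In form: [[gripper, x, y, z, spin], ...]. A call has 1 to 5 rows; each row is the pose to reach, as a shift and turn from the pose commanded when the call began, along the tool's axes at that moment; what a row does not reach only later rows make up. A row lasts 1/12 s, in which the tool goes at most 41.7 mm and 7.16 degrees, less where a joint would pass 70% of its speed; a pose out of reach is approached as far as the arm can. A call with a gripper value outside its range is refused whole. The fingers move at their own pace and stop on an object; "newtons" is the grip in N (left out, the last holds). Time passes only in rows, so rows that repeat a pose let the fingers close. It gives the time, the measured TCP pose, the force, the opening and the grip force at its end, in the units of the state.
- get_state(): the state, without advancing time (a new reading comes with each control period).
- get_image(name): name is "scene" or "top"; returns (picture, depth): 400x640x3 uint8, red, green, blue; 400x640 float32, m along the optical axis (not along the pixel's ray), 0 where there is no reading.
- camera_params(name): a dict with "intrinsics" (3x3 intrinsics, pixels), "extrinsics" (4x4, takes a point from camera to world coordinates). Camera axes: x right, y down, z forward; pixel columns grow to the right and rows downward; lengths in m; the calibration is good to about 2 mm. A picture is of the moment at which its call begins. camera_params takes no time and is no camera call.
- close_job(): hands the job in; it is judged then, once.
The state is a dict: "time": time; "joint_positions": joint angles; "qd": joint speeds; "joint_torque": joint torques, N m; "position": TCP position; "tool_rot": TCP orientation; "ft_force": force on the tool from outside, world axes, zero at the start; "torque": the same for the moment, N m; "grip_width": opening from 0.0 (shut) to 1.0 (fully open); "grip_force": force on a finger pad.
Only numpy, scipy, OpenCV 4.12 (cv2) and the standard library are available. Lean on these libraries where they do the work, as an engineer would, in place of code of your own. Each camera call takes 0.05 s, during which the arm holds its last target. There are 200 camera calls.

## Working session

There is one attempt and no reset: what is moved stays moved. The work goes in short steps, Python scripts to look and compute and a tool call to move; the robot and the scene stay as the last step left them, time stands still between calls to the robot, and variables do not carry over. Pictures are saved under pics/ and viewed, at most 10 in all, crops included, and the job is handed in when it is done.

Besides the shell and the picture viewer there is one more tool, called by a JSON object that holds its "op" and its "data". arm_command: Moves the arm, as the interface text tells. Its arguments: {"type":"object","properties":{"motion":{"type":"array"},"newtons":{"type":"number"}},"required":["motion"]}

```bash
mkdir -p pics
cat > h.py <<'E'
import numpy as np, cv2
from bench import *
from scipy.spatial.transform import Rotation as R
def snap(n,f):
    im,d=get_image(n); cv2.imwrite(f'pics/{f}.png',im[:,:,::-1]); np.save(f'pics/{f}.npy',d); return im,d
def cam(n):
    p=camera_params(n); return np.array(p["intrinsics"]),np.array(p["extrinsics"])
def pix(n,d,u,v,z=None):
    K,E=cam(n); r=np.array([(u-K[0,2])/K[0,0],(v-K[1,2])/K[1,1],1])
    if z is None: c=r*d[int(v),int(u)]
    else:
        w=E[:3,:3]@r; c=r*((z-E[2,3])/w[2])
    return E[:3,:3]@c+E[:3,3]
E
python3 - <<'E'
from h import *
s=get_state(); print(s)
for n in("top","scene"): snap(n,n+"0"); print(cam(n)[1].round(3).tolist(),cam(n)[0][0,0])
E
```

```text
{'time': 0.0, 'joint_positions': array([-1.24493905,  0.32184215, -0.07008168,  1.45168167,  0.0226093 ,
        1.37078665, -0.05692733]), 'qd': array([-1.12824960e-03,  1.48150425e-03,  4.00284925e-04,  5.59263236e-06,
        1.39657506e-03,  1.23273317e-03,  2.05262575e-04]), 'joint_torque': array([-2.90119442e-04, -4.91284347e+01, -4.04043691e-01, -3.12538755e+01,
       -6.39964803e-02,  4.37302503e-02,  1.81562882e-04]), 'position': array([0.19926496, 0.61814885, 0.23544568]), 'tool_rot': array([-4.87692669e-01, -3.10331143e+00,  3.01760323e-03]), 'ft_force': array([-0.50143882, -0.16413517, -0.72714304]), 'torque': array([ 0.04179954, -0.00831879,  0.04213937]), 'grip_force': 0.0, 'grip_width': 1.0010110076380803}
[[0.025, -0.976, 0.216, 0.253], [-1.0, -0.024, 0.008, -0.055], [-0.002, -0.217, -0.976, 1.104], [0.0, 0.0, 0.0, 1.0]] 387.5651780025111
[[-0.648, 0.419, -0.636, 1.442], [0.761, 0.35, -0.545, 0.755], [-0.006, -0.838, -0.546, 0.864], [0.0, 0.0, 0.0, 1.0]] 485.3728987058788
```

View pics/top0.png

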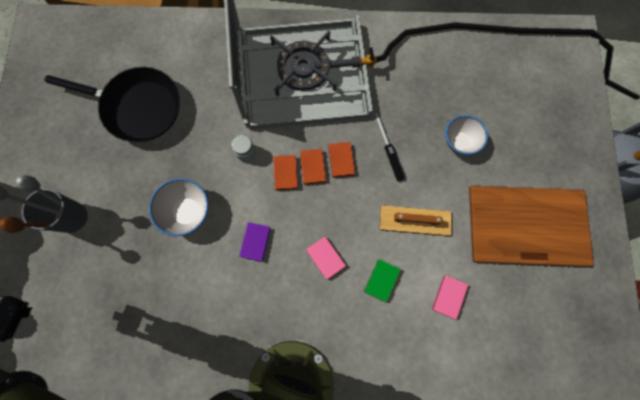

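View pics/scene0.png

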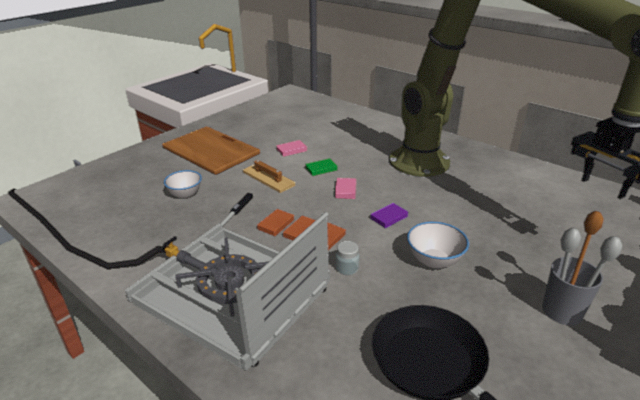

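Top view: the red tiles are at about (286,172), (313,167) and (342,160). The float is at (416,221), the lighter runs from (380,120) to (400,178), the jar is at (241,148) and the large bowl at (179,208). I'll enlarge the work area.

Run:
```python
from h import *
im=cv2.imread('pics/top0.png'); c=im[95:245,225:465]
cv2.imwrite('pics/crop0.png',cv2.convertScaleAbs(cv2.resize(c,(800,500),interpolation=cv2.INTER_CUBIC),alpha=1.6))
hsv=cv2.cvtColor(im,cv2.COLOR_BGR2HSV)
# tiles: red
m=((hsv[...,0]<9)|(hsv[...,0]>174))&(hsv[...,1]>170)&(hsv[...,2]>110)
n,l,st,ce=cv2.connectedComponentsWithStats(m.astype('uint8'))
for i in range(1,n):
    if st[i,4]>200:
        P=np.array([pix("top",None,u,v,.02)[:2] for v,u in np.argwhere(l==i)],np.float32)
        r=cv2.minAreaRect(P); print(st[i],np.round(r[0],3),np.round(r[1],3),r[2])
        print(cv2.boxPoints(r).round(3).tolist())
```

```text
(no output)
```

View pics/crop0.png

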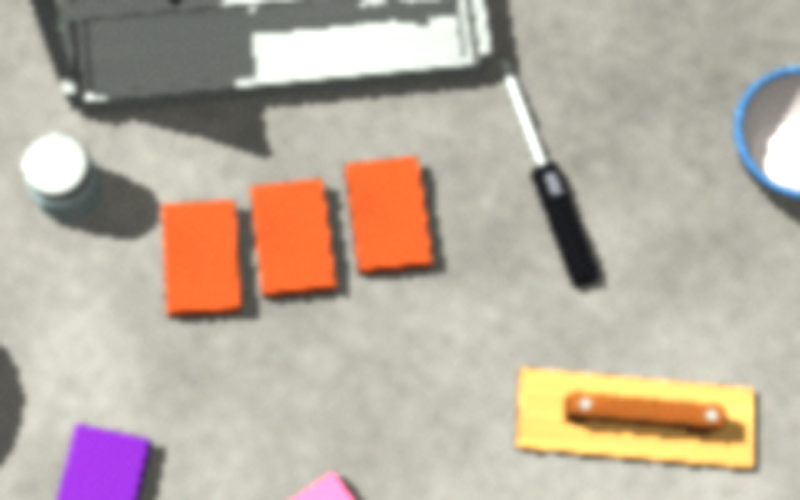

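The crop (×3.33, offset 225,95) shows the tray's front rim from (85,100) to (490,62). The tiles' near edges are at y≈312, 292 and 268. The float's corners are at (518,367), (756,387), (752,468) and (515,449), and the lighter runs from (508,70) to (588,285).

Run:
```python
from h import *
d=np.load('pics/top0.npy')
def q(n,pts,z):
    P=np.array([pix("top",None,225+u/3.3333,95+v/3.3333,z) for u,v in pts]); print(n,(P[:,:2]*1000).round(0).tolist(), 'c',(P.mean(0)[:2]*1000).round(0)); return P
for n,p in dict(L=[(162,205),(237,200),(242,310),(167,315)],M=[(252,185),(322,179),(336,288),(265,296)],Rr=[(345,162),(417,157),(433,264),(360,272)]).items():
    P=q(n,p,.02); f=P[0]+P[1]-P[2]-P[3]; print(np.degrees(np.arctan2(f[1],f[0])))
P=q('rim',[(85,100),(490,62)],.031); e=P[0]-P[1]; print(np.degrees(np.arctan2(-e[0],e[1])))
P=q('float',[(518,367),(756,387),(752,468),(515,449)],.014);e=P[0]-P[1]+P[3]-P[2]; print(np.degrees(np.arctan2(-e[0],e[1])))
P=q('handle',[(585,403),(711,414)],.052);e=P[0]-P[1]; print(np.degrees(np.arctan2(-e[0],e[1])))
q('lighter',[(508,70),(545,165),(590,285)],.012)
q('jar',[(57,160)],.073)
# heights of stuff near tray front
K,E=cam("top")
v,u=np.mgrid[0:400,0:640]; c=np.stack([(u-K[0,2])/K[0,0]*d,(v-K[1,2])/K[1,1]*d,d],-1)
W=c@E[:3,:3].T+E[:3,3]
for uu in (262,300,340): print(uu,[(vv,(W[vv,uu]*1000).round(0).astype(int).tolist()) for vv in range(110,132,2)])
```

```text
L [[626.0, 70.0], [632.0, 4.0], [532.0, -3.0], [526.0, 61.0]] c [579.  33.]
4.806185583808112
M [[647.0, -8.0], [654.0, -70.0], [554.0, -84.0], [545.0, -23.0]] c [600. -47.]
8.126508410866094
Rr [[670.0, -90.0], [676.0, -154.0], [578.0, -169.0], [569.0, -105.0]] c [ 623. -130.]
8.283732107194954
rim [[719.0, 142.0], [764.0, -218.0]] c [741. -38.]
7.157335924541553
float [[489.0, -243.0], [476.0, -447.0], [406.0, -440.0], [417.0, -239.0]] c [ 447. -342.]
-3.351425438178261
handle [[452.0, -291.0], [445.0, -395.0]] c [ 448. -343.]
-3.6618697628566514
lighter [[766.0, -238.0], [675.0, -270.0], [564.0, -307.0]] c [ 668. -271.]
jar [[646.0, 155.0]] c [646. 155.]
262 [(110, [780, 115, 6]), (112, [771, 113, 11]), (114, [767, 114, 5]), (116, [760, 114, 5]), (118, [754, 113, 4]), (120, [747, 113, 5]), (122, [729, 109, 32]), (124, [723, 108, 31]), (126, [723, 110, 15]), (128, [723, 112, 0]), (130, [717, 112, 0])]
300 [(110, [781, -2, 9]), (112, [776, -2, 5]), (114, [771, -2, 3]), (116, [763, -2, 5]), (118, [747, -4, 27]), (120, [740, -4, 28]), (122, [737, -4, 20]), (124, [737, -3, 4]), (126, [733, -3, 0]), (128, [727, -3, -2]), (130, [722, -3, -5])]
340 [(110, [786, -124, 5]), (112, [780, -125, 3]), (114, [770, -124, 11]), (116, [754, -123, 31]), (118, [753, -124, 20]), (120, [753, -125, 5]), (122, [748, -125, 2]), (124, [741, -125, 2]), (126, [734, -125, 4]), (128, [729, -125, 1]), (130, [722, -125, 1])]
```

{"op": "arm_command", "data": {"motion": [[87, -37, -16, 0, 0], [87, -74, -32, 0, 0], [87, -111, -48, 0, 0], [87, -148, -64, 0, 0], [87, -185, -80, 0, 0]], "newtons": 40}}

```text
time: 0.52
position: [0.352, 0.4841, 0.2362]
tool_rot: [-0.487, -3.103, 0.001]
ft_force: [1.0, 0.2, -0.2]
grip_width: 0.999
grip_force: 0.0
```

{"op": "arm_command", "data": {"motion": [[87, -37, -16, 0, 0], [87, -74, -32, 0, 0], [87, -111, -48, 0, 0], [87, -148, -64, 0, 0], [87, -185, -80, 0, 0]]}}

```text
time: 0.93
position: [0.5035, 0.3512, 0.2363]
tool_rot: [-0.488, -3.103, 0.0]
ft_force: [0.4, 0.7, 0.0]
grip_width: 0.996
grip_force: 0.0
```

{"op": "arm_command", "data": {"motion": [[87, -20, -30, 0, 0], [87, -40, -60, 0, 0], [87, -60, -90, 0, 0], [87, -80, -120, 0, 0], [87, -100, -150, 0, 0]]}}

```text
time: 1.35
position: [0.5516, 0.1776, 0.2361]
tool_rot: [-0.488, -3.103, 0.0]
ft_force: [0.5, 1.2, -0.4]
grip_width: 0.997
grip_force: 0.0
```

{"op": "arm_command", "data": {"motion": [[87, -20, -30, 0, 0], [87, -40, -60, 0, 0], [87, -60, -90, 0, 0], [87, -80, -120, 0, 0], [87, -100, -150, 0, 0]]}}

```text
time: 1.77
position: [0.6008, 0.0043, 0.2363]
tool_rot: [-0.487, -3.103, -0.0]
ft_force: [0.2, 0.4, 0.1]
grip_width: 0.999
grip_force: 0.0
```

{"op": "arm_command", "data": {"motion": [[87, 4, -38, 0, 0], [87, 8, -76, 0, 0], [87, 12, -114, 0, 0], [87, 16, -152, 0, 0], [87, 20, -189, 0, 0]]}}

```text
time: 2.18
position: [0.5225, -0.1695, 0.2362]
tool_rot: [-0.488, -3.103, -0.0]
ft_force: [0.5, 0.4, 0.2]
grip_width: 1.001
grip_force: 0.0
```

{"op": "arm_command", "data": {"motion": [[87, 4, -38, 0, 0], [87, 8, -76, 0, 0], [87, 12, -114, 0, 0], [87, 16, -152, 0, 0], [87, 20, -189, 0, 0]]}}

```text
time: 2.6
position: [0.4455, -0.343, 0.2364]
tool_rot: [0.488, 3.103, 0.001]
ft_force: [-0.2, -0.7, -0.2]
grip_width: 0.998
grip_force: 0.0
```

{"op": "arm_command", "data": {"motion": [[87, 0, 0, 0, 7], [87, 0, 0, 0, 14], [87, 0, 0, 0, 21], [87, 0, 0, 0, 28], [87, 0, 0, 0, 35]]}}

```text
time: 3.02
position: [0.4465, -0.3414, 0.2361]
tool_rot: [-1.407, -2.808, -0.0]
ft_force: [0.6, -0.6, -0.2]
grip_width: 0.997
grip_force: 0.0
```

{"op": "arm_command", "data": {"motion": [[87, 0, 0, 20, 7], [87, 0, 0, 40, 14], [87, 0, 0, 60, 21], [87, 0, 0, 80, 28], [87, 0, 0, 100, 35]]}}

```text
time: 3.43
position: [0.4465, -0.3412, 0.1353]
tool_rot: [-2.186, -2.256, -0.0]
ft_force: [1.0, 0.5, 0.3]
grip_width: 0.998
grip_force: 0.0
```

{"op": "arm_command", "data": {"motion": [[87, 0, 0, 0, 5.7], [87, 0, 0, 0, 5.7]]}}

```text
time: 3.6
position: [0.4458, -0.3407, 0.1348]
tool_rot: [-2.29, -2.146, 0.002]
ft_force: [-0.3, 0.5, 0.7]
grip_width: 0.998
grip_force: 0.0
```

```bash
cat >> h.py <<'E'
def go(x,y,z):
    s=get_state(); r=R.from_rotvec(s["tool_rot"]).as_matrix(); p=np.array(s["position"])
    print('pos',(p*1000).round(1),'tooly yaw',np.degrees(np.arctan2(r[1,1],r[0,1])).round(2),'tilt',r[:,2].round(4),'shift',((np.array([x,y,z])-p)@r*1000).round(1),'F',s["ft_force"].round(2),s["grip_width"],s["grip_force"],s["time"])
E
python3 - <<'E'
from h import *
snap("top","top1"); snap("scene","sc1"); go(.448,-.343,.035)
im=cv2.imread('pics/top1.png')[170:270,350:480]; im2=cv2.imread('pics/sc1.png')[120:240,200:360]
cv2.imwrite('pics/c1.png',np.vstack([cv2.resize(im,(390,300),interpolation=2),cv2.resize(im2,(390,292),interpolation=2)]))
E
```

```text
pos [ 446.9 -341.5  136.6] tooly yaw -3.39 tilt [-1.e-04 -2.e-04 -1.e+00] shift [ -1.4   1.2 101.6] F [-0.01  0.37  0.29] 1.0003504577813793 0.0 3.7
```

View pics/c1.png

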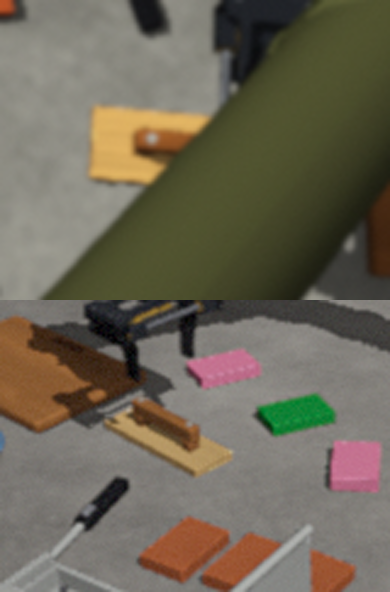

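The gripper is above the handle, with the fingers in front of and behind the bar (crop 150,420). Now I'll descend and grip.

{"op": "arm_command", "data": {"motion": [[87, 0, 1, 25, 0], [87, -1, 1, 50, 0], [87, -1, 1, 75, 0], [87, -1, 1, 95, 0], [87, -1, 1, 100, 0]]}}

```text
time: 4.12
position: [0.4465, -0.3413, 0.0341]
tool_rot: [-2.284, -2.152, 0.002]
ft_force: [-0.8, 1.3, -0.5]
grip_width: 1.0
grip_force: 0.0
```

{"op": "arm_command", "data": {"motion": [[15, 0, 0, 0, 0], [15, 0, 0, 0, 0], [15, 0, 0, 0, 0], [15, 0, 0, 0, 0], [15, 0, 0, 0, 0]], "newtons": 55}}

```text
time: 4.53
position: [0.4486, -0.343, 0.0378]
tool_rot: [2.288, 2.15, 0.002]
ft_force: [0.6, -0.3, -0.4]
grip_width: 0.704
grip_force: 0.0
```

{"op": "arm_command", "data": {"motion": [[15, 0, 0, 0, 0], [15, 0, 0, 0, 0], [15, 0, 0, 0, 0]]}}

```text
time: 4.78
position: [0.4479, -0.3426, 0.0368]
tool_rot: [2.289, 2.151, 0.001]
ft_force: [-0.4, -0.6, -0.2]
grip_width: 0.475
grip_force: 0.0
```

{"op": "arm_command", "data": {"motion": [[10, 0, 0, -10, 0], [10, 0, 0, -20, 0], [10, 0, 0, -30, 0], [10, 0, 0, -30, 0]]}}

```text
time: 5.12
position: [0.4493, -0.3438, 0.0694]
tool_rot: [2.286, 2.148, 0.003]
ft_force: [0.7, -0.0, -0.0]
grip_width: 0.18
grip_force: 0.0
```

Run:
```python
from h import *
go(.489,-.0615,.065)
```

```text
pos [ 449.3 -343.8   69.4] tooly yaw -3.57 tilt [ 0.0042 -0.002  -1.    ] shift [284.3  22.    4. ] F [ 0.74 -0.02 -0.02] 0.17985782819207122 0.0 5.1167
```

The fingers were still closing when I lifted. I'll reopen above the bar, check the float, and go down again.

{"op": "arm_command", "data": {"motion": [[70, 0, 0, -5, 0], [70, 0, 0, -5, 0], [70, 0, 0, -5, 0], [70, 0, 0, -5, 0], [70, 0, 0, -5, 0]]}}

```text
time: 5.53
position: [0.4475, -0.3423, 0.0711]
tool_rot: [-2.289, -2.151, 0.0]
ft_force: [-0.0, -0.2, -0.3]
grip_width: 0.47
grip_force: 0.0
```

{"op": "arm_command", "data": {"motion": [[70, 0, 0, 0, 0], [70, 0, 0, 0, 0], [70, 0, 0, 0, 0], [70, 0, 0, 0, 0], [70, 0, 0, 0, 0]]}}

```text
time: 5.95
position: [0.4477, -0.3426, 0.0715]
tool_rot: [-2.289, -2.151, -0.0]
ft_force: [0.7, 0.1, 0.7]
grip_width: 0.784
grip_force: 0.0
```

Run:
```python
from h import *
im,d=snap("scene","sc2"); go(.448,-.343,.035)
cv2.imwrite('pics/c2.png',cv2.resize(cv2.imread('pics/sc2.png')[120:240,200:360],(640,480),interpolation=2))
```

```text
pos [ 447.7 -342.6   71.5] tooly yaw -3.57 tilt [-1.e-04  1.e-04 -1.e+00] shift [-0.4  0.3 36.5] F [-0.51 -1.49 -0.42] 0.7926531532606399 0.0 6.0
```

View pics/c2.png

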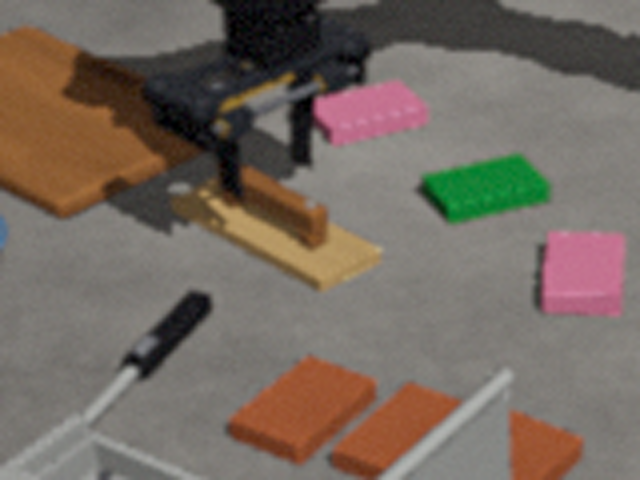

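The float hasn't moved: its bar runs from (240,180) to (320,220), between the fingers. I'll lower and let the grip close fully.

{"op": "arm_command", "data": {"motion": [[70, 0, 0, 20, 0], [70, 0, 0, 36, 0], [10, 0, 0, 36, 0], [10, 0, 0, 36, 0], [10, 0, 0, 36, 0]]}}

```text
time: 6.42
position: [0.4481, -0.343, 0.0363]
tool_rot: [2.289, 2.151, 0.0]
ft_force: [-0.5, -0.8, -0.9]
grip_width: 0.657
grip_force: 0.0
```

{"op": "arm_command", "data": {"motion": [[10, 0, 0, 0, 0], [10, 0, 0, 0, 0], [10, 0, 0, 0, 0], [10, 0, 0, 0, 0], [10, 0, 0, 0, 0]], "newtons": 55}}

```text
time: 6.83
position: [0.4479, -0.3426, 0.0358]
tool_rot: [2.289, 2.151, 0.001]
ft_force: [-0.1, -0.0, -0.2]
grip_width: 0.284
grip_force: 0.0
```

{"op": "arm_command", "data": {"motion": [[10, 0, 0, 0, 0], [10, 0, 0, 0, 0], [10, 0, 0, 0, 0], [10, 0, 0, 0, 0], [10, 0, 0, 0, 0]]}}

```text
time: 7.25
position: [0.4479, -0.3426, 0.0357]
tool_rot: [2.289, 2.151, 0.0]
ft_force: [-0.2, 0.2, 2.7]
grip_width: 0.22
grip_force: 55.0
```

{"op": "arm_command", "data": {"motion": [[10, 0, 0, -15, 0], [10, 0, 0, -30, 0], [10, 0, 0, -40, 0], [10, 20, 0, -40, 0], [10, 55, 3, -40, 0]]}}

```text
time: 7.67
position: [0.4528, -0.2922, 0.0765]
tool_rot: [2.294, 2.14, -0.003]
ft_force: [0.5, 0.8, -2.9]
grip_width: 0.225
grip_force: 55.0
```

{"op": "arm_command", "data": {"motion": [[10, 30, 0, 0, 0], [10, 60, 4, 0, 0], [10, 90, 6, 0, 0], [10, 120, 8, 0, 0], [10, 140, 10, 0, 0]]}}

```text
time: 8.08
position: [0.4727, -0.1452, 0.0751]
tool_rot: [-2.285, -2.153, -0.001]
ft_force: [0.6, -0.6, -2.4]
grip_width: 0.225
grip_force: 55.0
```

{"op": "arm_command", "data": {"motion": [[10, 30, 0, 0, 0], [10, 60, 1, 0, -4], [10, 86, 2, 0, -8], [10, 86, 2, 0, -10.7], [10, 86, 2, 0, -10.7]]}}

```text
time: 8.5
position: [0.48, -0.0611, 0.0752]
tool_rot: [-2.072, -2.36, 0.0]
ft_force: [-0.6, -0.2, -2.4]
grip_width: 0.223
grip_force: 55.0
```

Run:
```python
from h import *
snap("top","top3"); snap("scene","sc3"); go(.4814,-.0625,.0365)
cv2.imwrite('pics/c3.png',np.vstack([cv2.resize(cv2.imread('pics/top3.png')[95:245,225:465],(480,300),interpolation=2),cv2.resize(cv2.imread('pics/sc3.png')[110:272,180:420],(480,300),interpolation=2)]))
```

```text
pos [479.8 -63.7  75.4] tooly yaw 7.03 tilt [-4.e-04 -5.e-04 -1.e+00] shift [ 1.   1.7 38.9] F [-0.58 -0.62 -2.71] 0.22308337953130872 54.99694224447012 8.6
```

View pics/c3.png

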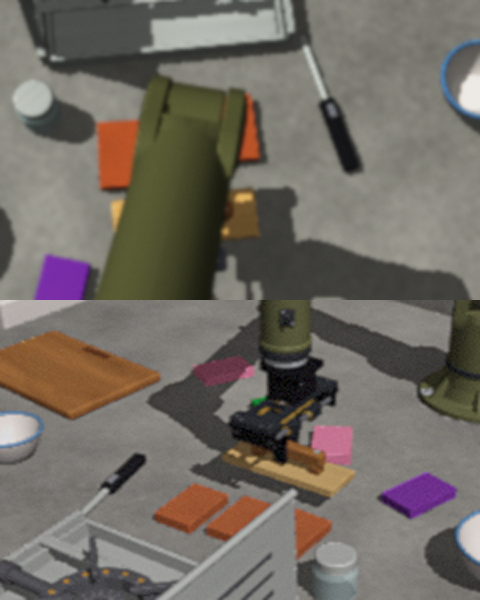

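{"op": "arm_command", "data": {"motion": [[10, 1, 0, 15, 0], [10, 1, 0, 30, 0], [10, 1, 0, 37, 0], [10, 1, 0, 39, 0], [10, 1, 0, 39, 0]]}}

```text
time: 9.02
position: [0.4795, -0.0632, 0.0364]
tool_rot: [-2.081, -2.352, 0.002]
ft_force: [-0.6, 0.5, -2.2]
grip_width: 0.223
grip_force: 55.0
```

{"op": "arm_command", "data": {"motion": [[10, 0, 8, 0, 0], [10, 0, 16, 0, 0], [10, 0, 24, 0, 0], [10, 0, 32, 0, 0], [10, 0, 40, 0, 0]]}}

```text
time: 9.43
position: [0.5202, -0.0569, 0.0365]
tool_rot: [-2.077, -2.355, 0.002]
ft_force: [-3.2, -1.1, -1.0]
grip_width: 0.226
grip_force: 55.0
```

{"op": "arm_command", "data": {"motion": [[10, 0, 8, 0, 0], [10, 0, 16, 0, 0], [10, 0, 24, 0, 0], [10, 0, 32, 0, 0], [10, 0, 40, 0, 0]]}}

```text
time: 9.85
position: [0.5587, -0.0522, 0.0359]
tool_rot: [-2.078, -2.353, 0.003]
ft_force: [-5.2, -0.6, 0.0]
grip_width: 0.227
grip_force: 55.0
```

{"op": "arm_command", "data": {"motion": [[10, 0, 7, 0, 0], [10, 0, 14, 0, 0], [10, 0, 21, 0, 0], [10, 0, 28, 0, 0], [10, 0, 32, 0, 0]]}}

```text
time: 10.27
position: [0.5923, -0.0478, 0.0363]
tool_rot: [2.078, 2.355, 0.0]
ft_force: [-2.9, -0.9, -3.2]
grip_width: 0.228
grip_force: 55.0
```

Run:
```python
from h import *
go(.6066,-.0468,.0365)
```

```text
pos [592.3 -47.8  36.3] tooly yaw 7.16 tilt [ 5.e-04 -1.e-04 -1.e+00] shift [-0.8 14.4 -0.2] F [-2.85 -0.87 -3.22] 0.22838442446339335 55.00725958496332 10.2667
```

{"op": "arm_command", "data": {"motion": [[10, 0, 2, 0, 0], [10, 0, 4, 0, 0], [10, 0, 6, 0, 0], [10, 0, 8, 0, 0], [10, 0, 8, 0, 0]]}}

```text
time: 10.68
position: [0.5996, -0.047, 0.0366]
tool_rot: [2.078, 2.355, 0.001]
ft_force: [-2.3, -0.4, -3.4]
grip_width: 0.223
grip_force: 55.0
```

{"op": "arm_command", "data": {"motion": [[10, 0, 0.5, 0, 0], [10, 0, 1, 0, 0], [10, 0, 1.5, 0, 0], [10, 0, 2, 0, 0]]}}

```text
time: 11.02
position: [0.601, -0.047, 0.0367]
tool_rot: [-2.079, -2.355, -0.0]
ft_force: [-4.0, -0.9, -3.0]
grip_width: 0.225
grip_force: 55.0
```

{"op": "arm_command", "data": {"motion": [[10, 0, 0.5, 0, 0], [10, 0, 1, 0, 0], [10, 0, 1.5, 0, 0], [10, 0, 2, 0, 0]]}}

```text
time: 11.35
position: [0.6031, -0.0467, 0.0366]
tool_rot: [-2.079, -2.355, -0.0]
ft_force: [-5.6, 0.3, 0.2]
grip_width: 0.224
grip_force: 55.0
```

{"op": "arm_command", "data": {"motion": [[10, 0, 0.5, 0, 0], [10, 0, 1, 0, 0]]}}

```text
time: 11.52
position: [0.6042, -0.0466, 0.0366]
tool_rot: [2.079, 2.355, 0.0]
ft_force: [-4.6, -1.2, -0.4]
grip_width: 0.224
grip_force: 55.0
```

{"op": "arm_command", "data": {"motion": [[10, 0, 0.5, 0, 0], [10, 0, 1, 0, 0]]}}

```text
time: 11.68
position: [0.6051, -0.0464, 0.0366]
tool_rot: [-2.079, -2.355, -0.0]
ft_force: [-4.9, -0.4, -1.2]
grip_width: 0.224
grip_force: 55.0
```

{"op": "arm_command", "data": {"motion": [[10, 0, 0.5, 0, 0], [10, 0, 1, 0, 0]]}}

```text
time: 11.85
position: [0.6061, -0.0463, 0.0366]
tool_rot: [-2.079, -2.355, -0.0]
ft_force: [-4.7, 0.5, -0.3]
grip_width: 0.224
grip_force: 55.0
```

{"op": "arm_command", "data": {"motion": [[10, 0, 0.5, 0, 0], [10, 0, 0.5, 0, 0]]}}

```text
time: 12.02
position: [0.6065, -0.0464, 0.0366]
tool_rot: [-2.079, -2.355, 0.0]
ft_force: [-5.6, -1.0, -0.2]
grip_width: 0.223
grip_force: 55.0
```

{"op": "arm_command", "data": {"motion": [[10, 0, 0.5, 0, 0], [10, 0, 0.5, 0, 0]]}}

```text
time: 12.18
position: [0.6066, -0.0464, 0.0366]
tool_rot: [-2.078, -2.355, 0.001]
ft_force: [-6.4, -0.5, -0.5]
grip_width: 0.224
grip_force: 55.0
```

{"op": "arm_command", "data": {"motion": [[10, 0, 0.5, 0, 0], [10, 0, 0.5, 0, 0]]}}

```text
time: 12.35
position: [0.6068, -0.0465, 0.0365]
tool_rot: [-2.078, -2.355, 0.002]
ft_force: [-7.0, -1.6, 0.2]
grip_width: 0.223
grip_force: 55.0
```

{"op": "arm_command", "data": {"motion": [[10, 0, 0.5, 0, 0], [10, 0, 0.5, 0, 0]]}}

```text
time: 12.52
position: [0.6068, -0.0465, 0.0365]
tool_rot: [-2.078, -2.354, 0.003]
ft_force: [-7.4, -0.9, 1.1]
grip_width: 0.225
grip_force: 55.0
```

Stopped at the tray. I'll build the force up gradually.

{"op": "arm_command", "data": {"motion": [[10, 0, 1, 0, 0], [10, 0, 2, 0, 0], [10, 0, 2, 0, 0]]}}

```text
time: 12.77
position: [0.607, -0.0465, 0.0361]
tool_rot: [-2.076, -2.351, 0.007]
ft_force: [-12.3, -0.7, 4.1]
grip_width: 0.224
grip_force: 55.0
```

{"op": "arm_command", "data": {"motion": [[10, 0, 1, 0, 0], [10, 0, 2, 0, 0], [10, 0, 2, 0, 0]]}}

```text
time: 13.02
position: [0.6071, -0.0464, 0.0361]
tool_rot: [-2.074, -2.349, 0.011]
ft_force: [-17.2, -2.0, 9.7]
grip_width: 0.223
grip_force: 55.0
```

Run:
```python
from h import *
go(.6066,-.0468,.0365)
```

```text
pos [607.1 -46.4  36.1] tooly yaw 7.12 tilt [-1.110e-02  4.000e-04 -9.999e-01] shift [-0.3 -0.5 -0.4] F [-17.22  -1.96   9.7 ] 0.22295685210165134 55.011651925742626 13.0167
```

{"op": "arm_command", "data": {"motion": [[10, 0, 0.7, -0.3, 0], [10, 0, 1.4, -0.6, 0], [10, 0, 1.4, -0.6, 0], [10, 0, 1.4, -0.6, 0]]}}

```text
time: 13.35
position: [0.6072, -0.0465, 0.0362]
tool_rot: [-2.073, -2.347, 0.014]
ft_force: [-18.8, -2.2, 9.2]
grip_width: 0.225
grip_force: 55.0
```

{"op": "arm_command", "data": {"motion": [[10, 0, 0.7, -0.3, 0], [10, 0, 1, -0.5, 0], [10, 0, 1, -0.5, 0], [10, 0, 1, -0.5, 0]]}}

```text
time: 13.68
position: [0.6073, -0.0464, 0.0363]
tool_rot: [-2.072, -2.346, 0.016]
ft_force: [-21.0, -2.6, 9.3]
grip_width: 0.224
grip_force: 55.0
```

Run:
```python
from h import *
snap("scene","sc4"); go(.6066,-.0468,.0365); snap("top","top4")
cv2.imwrite('pics/c4.png',np.vstack([cv2.resize(cv2.imread('pics/top4.png')[95:215,225:425],(500,300),interpolation=2),cv2.resize(cv2.imread('pics/sc4.png')[160:280,180:380],(500,300),interpolation=2)]))
```

```text
pos [607.2 -46.4  36.3] tooly yaw 7.1 tilt [-1.560e-02  4.000e-04 -9.999e-01] shift [-0.3 -0.7 -0.2] F [-21.19  -2.7    9.61] 0.2265170958579067 55.01872496679425 13.7333
```

View pics/c4.png

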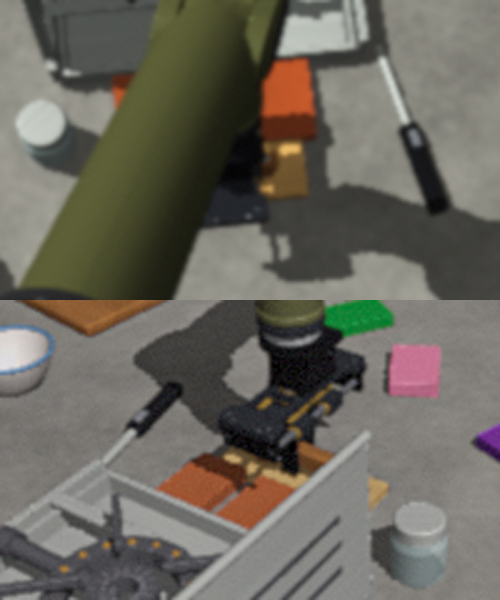

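The picture shows the tiles seated against the tray, the float's edge on them and the bystanders unmoved. I'll press a little more, with less weight on the sole, and hold.

{"op": "arm_command", "data": {"motion": [[10, 0, 0.3, -0.7, 0], [10, 0, 0.7, -1.4, 0], [10, 0, 1, -2, 0], [10, 0, 1, -2, 0]]}}

```text
time: 14.12
position: [0.6074, -0.0464, 0.0366]
tool_rot: [-2.071, -2.345, 0.019]
ft_force: [-18.0, -2.9, 0.3]
grip_width: 0.225
grip_force: 55.1
```

{"op": "arm_command", "data": {"motion": [[10, 0, 0.3, -0.5, 0], [10, 0, 0.7, -1, 0], [10, 0, 0.7, -1, 0], [10, 0, 0.7, -1, 0], [10, 0, 0.7, -1, 0]]}}

```text
time: 14.53
position: [0.6074, -0.0464, 0.0367]
tool_rot: [-2.071, -2.345, 0.02]
ft_force: [-18.0, -2.9, -3.6]
grip_width: 0.225
grip_force: 55.1
```

{"op": "arm_command", "data": {"motion": [[10, 0, 0.5, 0, 0], [10, 0, 1, 0, 0], [10, 0, 1, 0, 0], [10, 0, 1, 0, 0], [10, 0, 1, 0, 0]]}}

```text
time: 14.95
position: [0.6075, -0.0464, 0.0367]
tool_rot: [-2.07, -2.343, 0.022]
ft_force: [-19.8, -2.7, 0.3]
grip_width: 0.224
grip_force: 55.1
```

{"op": "arm_command", "data": {"motion": [[10, 0, -3, 0, 0], [10, 0, -6, 0, 0], [10, 0, -9, 0, 0], [10, 0, -12, 0, 0], [10, 0, -16, 0, 0]]}}

```text
time: 15.37
position: [0.6035, -0.0464, 0.0415]
tool_rot: [2.076, 2.353, 0.005]
ft_force: [0.0, 0.5, -1.6]
grip_width: 0.225
grip_force: 55.0
```

{"op": "arm_command", "data": {"motion": [[10, 0, -10, 0, 0], [10, 0, -22, 0, 0], [10, 0, -34, 0, 0], [10, 0, -46, 0, 0], [10, 0, -58, 0, 0]]}}

```text
time: 15.78
position: [0.5453, -0.0539, 0.0418]
tool_rot: [2.076, 2.353, 0.005]
ft_force: [-0.4, -0.0, -1.6]
grip_width: 0.227
grip_force: 55.0
```

Run:
```python
from h import *
go(.547,-.054,.0358)
```

```text
pos [545.3 -53.9  41.8] tooly yaw 7.14 tilt [ 4.9e-03  3.0e-04 -1.0e+00] shift [-0.3  1.7  6. ] F [-0.42 -0.04 -1.63] 0.22705324218155937 54.99695537611842 15.7833
```

{"op": "arm_command", "data": {"motion": [[10, 0, 0, 3, 0], [10, 0, 0, 5, 0], [10, 0, 0, 6, 0], [10, 0, 0, 6, 0]]}}

```text
time: 16.12
position: [0.5455, -0.0536, 0.0357]
tool_rot: [2.077, 2.355, 0.003]
ft_force: [-1.9, 0.5, 4.0]
grip_width: 0.227
grip_force: 55.0
```

{"op": "arm_command", "data": {"motion": [[60, 0, 0, 0, 0], [60, 0, 0, 0, 0], [60, 0, 0, 0, 0], [60, 0, 0, 0, 0], [60, 0, 0, 0, 0]]}}

```text
time: 16.53
position: [0.5439, -0.0541, 0.0346]
tool_rot: [2.079, 2.355, 0.0]
ft_force: [-0.6, -0.9, -0.2]
grip_width: 0.515
grip_force: 0.0
```

{"op": "arm_command", "data": {"motion": [[60, 0, 0, 0, 0], [60, 0, 0, 0, 0], [60, 0, 0, 0, 0], [60, 0, 0, 0, 0], [60, 0, 0, 0, 0]]}}

```text
time: 16.95
position: [0.5437, -0.054, 0.0347]
tool_rot: [2.079, 2.355, 0.0]
ft_force: [-0.8, -0.1, -0.1]
grip_width: 0.686
grip_force: 0.0
```

{"op": "arm_command", "data": {"motion": [[60, 0, 0, -30, 0], [60, 0, 0, -65, 0], [60, 0, 0, -100, 0], [60, 0, 0, -135, 0], [60, 0, 0, -150, 0]]}}

```text
time: 17.37
position: [0.5458, -0.0546, 0.1896]
tool_rot: [2.076, 2.351, 0.008]
ft_force: [0.9, -0.5, 0.6]
grip_width: 0.687
grip_force: 0.0
```

{"op": "arm_command", "data": {"motion": [[60, 40, 0, 0, 0], [60, 80, 0, 0, 0], [60, 120, 0, 0, 0], [60, 160, 0, 0, 0], [60, 200, 0, 0, 0]]}}

```text
time: 17.78
position: [0.5183, 0.1461, 0.185]
tool_rot: [-2.079, -2.355, -0.001]
ft_force: [1.0, -0.4, 0.2]
grip_width: 0.689
grip_force: 0.0
```

{"op": "arm_command", "data": {"motion": [[60, 40, 0, 0, 0], [60, 80, 0, 0, 0], [60, 120, 0, 0, 0], [60, 140, 0, 0, 0], [60, 140, 0, 0, 0]]}}

```text
time: 18.2
position: [0.4989, 0.2903, 0.1842]
tool_rot: [-2.066, -2.363, -0.002]
ft_force: [0.1, -0.7, -0.3]
grip_width: 0.693
grip_force: 0.0
```

Run:
```python
from h import *
snap("top","top5")
im=cv2.imread('pics/top5.png'); c=im[95:245,225:465]
cv2.imwrite('pics/crop5.png',cv2.convertScaleAbs(cv2.resize(c,(800,500),interpolation=cv2.INTER_CUBIC),alpha=1.6))
```

```text
(no output)
```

View pics/crop5.png

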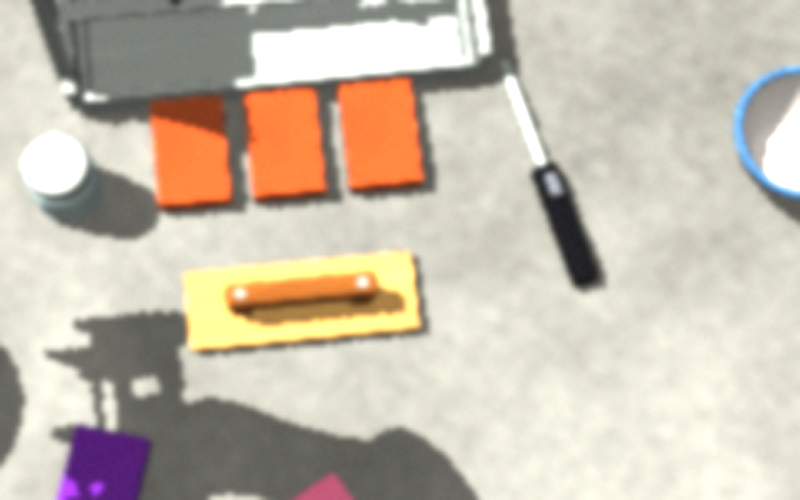

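All three tiles look lined up along the tray. The float lies flat and clear at about (302,300), and the jar and lighter haven't moved. A quick numerical check of tile angles and line before handing in.

Run:
```python
from h import *
im=cv2.imread('pics/top5.png').astype(int); b,g,r=im[...,0],im[...,1],im[...,2]
m=((r>1.8*g)&(r>1.8*b)&(r>45)).astype('uint8'); m[:110]=0; m[165:]=0; m[:,:255]=0;m[:,365:]=0
n,l,st,ce=cv2.connectedComponentsWithStats(m)
th=np.radians(7.15)
for i in range(1,n):
    if st[i,4]>150:
        P=np.array([pix("top",None,u,v,.02)[:2] for v,u in np.argwhere(l==i)])
        S=P@[np.cos(th),np.sin(th)]; T=P@[-np.sin(th),np.cos(th)]
        c=np.cov(S,T); ang=.5*np.arctan2(2*c[0,1],c[0,0]-c[1,1])
        print(st[i],'s,t',S.mean().round(4),T.mean().round(4),'near',np.percentile(S,3).round(4),'far',np.percentile(S,97).round(4),'ang',ang.round(3))
```

```text
[326 118  26  34 707] s,t 0.6789 -0.2068 near 0.6307 far 0.7272 ang 0.009
[298 121  25  34 699] s,t 0.6787 -0.1204 near 0.6304 far 0.7271 ang 0.016
[270 124  25  34 676] s,t 0.6775 -0.0368 near 0.6306 far 0.7257 ang 0.027
```

Run:
```python
from h import *
im=cv2.imread('pics/top5.png').astype(float); th=np.radians(7.15)
sc=im[...,2]/(im.sum(-1)+8)   # red share, lighting-independent
def cross(f,u,v0,v1):  # subpixel 0.5 crossing
    a=f; t=(a.max()+np.median(a[:2]))/2
    k=np.argmax(a>t); return k-1+(t-a[k-1])/(a[k]-a[k-1])
for n,(u0,v0,w,h) in dict(L=(270,124,25,34),M=(298,121,25,34),R=(326,118,26,34)).items():
    N=[pix("top",None,u,v0+h+5-cross(sc[v0+h+5:v0+h-12:-1,u],0,0,0),.02)[:2] for u in range(u0+5,u0+w-4)]
    A=[pix("top",None,u0-5+cross(sc[v,u0-5:u0+9],0,0,0),v,.02)[:2] for v in range(v0+6,v0+h-6)]
    B=[pix("top",None,u0+w+5-cross(sc[v,u0+w+5:u0+w-9:-1],0,0,0),v,.02)[:2] for v in range(v0+6,v0+h-6)]
    f=lambda P:cv2.fitLine(np.array(P,np.float32),cv2.DIST_HUBER,0,.01,.01).ravel()
    a,b,c=f(N),f(A),f(B); g=lambda l:np.arctan(l[1]/l[0])-th
    print(n,'near-edge ang',(np.arctan(-a[0]/a[1])-th).round(3),'sides',g(b).round(3),g(c).round(3),'near s',(np.mean(N,0)@[np.cos(th),np.sin(th)]).round(4))
```

```text
L near-edge ang -0.006 sides 0.005 -0.49 near s 0.6268
M near-edge ang -0.003 sides 0.061 -0.129 near s 0.6267
R near-edge ang -0.004 sides 0.055 -0.006 near s 0.627
```

The near edges agree to 0.3 mm and 0.003 rad, so I'm handing in.

```bash
python3 -c "
from bench import *
print(close_job())"
```

```text
the job is handed in; nothing more can be done
None
```

I pushed the three tiles into one straight row against the tray (near edges in line to about 0.3 mm in the last picture), pressed at about 20 N measured at the wrist, left the float lying flat and clear of them, and handed the job in; no verdict came back.

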